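# Load two vials into the sprung feeder of the vial reader

### The arm

A 6-joint arm with a two-finger parallel gripper is mounted at the origin on the work surface. World frame = base frame: x ahead of the robot, y to its left, z up, the work surface at z = 0. Lengths are in m, angles in rad, forces in N, time in s.
With the tool pointing down it reaches from about 0.3 to 0.75 m from the base axis. Payload 8.5 kg.
Tool frame: the origin (TCP) lies at the very end of the fingers, on their centre line; the grasp point (between the pads) lies 19 mm behind it; z points along the fingers, y is the line along which they close (so a half turn about z gives the same grasp; the last joint's range is limited). The gripper opens to 85 mm and grips with 20 to 120 N. Pads are 22 mm wide; open, the fingers measure 114 mm over their backs; the gripper's body (76 mm by 85 mm) begins 54 mm behind the grasp point. The pads swing forward as they close: fully open they stand 13 mm farther back than shut.
Start: joints at [1.102, 0.381, 1.297, -0, 1.464, -0.215], TCP at [0.138, 0.532, 0.231] pointing down, gripper open.
Joint ranges: [-3.11, 3.11], [-0.89, 2.33], [0.22, 2.48], [-1.42, 4.56], [0.17, 2.85], [-2.88, 2.88]. Speed limits (rad/s): [2.39, 2.39, 3.14, 3.14, 3.14, 3.14].

### API

Orientations are given as a rotation vector (axis times angle).
In Python, from plant import sensors, imaging, bot gives the robot as it stands. The module is installed in compiled form; this text tells all that it offers.
- The arm moves only by the tool servo_tool, never from a script. Its argument "rows" is text: rows parted by semicolons, each of 7 numbers parted by spaces: the shift along the tool's x, y, z scaled (see below), then the turn, a rotation vector about the tool's x, y, z scaled (see below), then the closure in counts, from 0 (fully open) to 255 (shut). In form: x y z wx wy wz gripper; .... A call has 1 to 20 rows; each row is the pose to reach, as a shift and turn from the pose commanded when the call began, along the tool's axes at that moment; what a row does not reach only later rows make up. The controller multiplies each number of a shift by 250 mm and each number of a turn by 0.5 rad. A row lasts 1/10 s, in which the tool goes at most 50 mm and 8.59 degrees, less where a joint would pass 70% of its speed; a pose out of reach is approached as far as the arm can. A call with a number of a shift or a turn outside -1 to 1 is refused whole. A call with a gripper value outside its range is refused whole. The fingers move at their own pace and stop on an object; the grip force is fixed at half the most. Time passes only in rows, so rows that repeat a pose let the fingers close. It gives the time, the measured TCP pose, the force, the opening and the grip force at its end, in the units of the state.
- sensors.get_obs(): the state, without advancing time (a new reading comes with each control period).
- imaging.grab_frame(name): name is "scene" or "side" or "wrist"; returns a dict with "img" (400x640x3 uint8, blue, green, red), "mtx" (3x3 intrinsics, pixels), "dist_coeffs" ([k1, k2, p1, p2, k3] as OpenCV has them; the pictures are not rectified), "extrinsics" (4x4, takes a point from camera to world coordinates); the wrist camera has in their place "T_tool_cam" (4x4, takes a point from camera to tool coordinates, whose origin is the TCP and whose axes are the flange's). Camera axes: x right, y up, looking along -z (the intrinsics and any distortion apply to the point x, -y, -z); pixel columns grow to the right and rows downward; lengths in m; the calibration is good to about 2 mm. A picture is of the moment at which its call begins: read the wrist's pose just before it. There is no depth.
- bot.finish_job(): hands the job in; it is judged then, once.
Trained networks look in a picture, given as the dict that the camera call returned (one of the last four; its "shot" number tells which), for a name from the list of things; names that differ only in an ending like _2 or _b are one class to them, and where a whole thing is asked for, a point or a joint stands for the part that bears it (a point fixed in the world has none). Each returns a list of dicts, best first, with "confidence" (0 to 1); they miss things now and then, are a little off and sometimes report something else, mostly with a low value. They report only what shows in the picture. A call takes as long as a camera call. They do not tell look-alikes from the thing itself.
- imaging.find_in(query, picture): "position" ([x, y, z] in m, in the coordinates of the camera as it stood for that picture, good to about 4 mm: the middle of the surface that is visible of it).
- imaging.outline_of(query, picture): "region" (400x640 bool, what is visible of it).
The state is a dict: "clock": time; "qpos": joint angles; "joint_vel": joint speeds; "joint_torque": joint torques, N m; "tcp_pos": TCP position; "eef_rot": TCP orientation; "force": force on the tool from outside, world axes, zero at the start; "torque": the same for the moment, N m; "width": opening from 0.0 (shut) to 1.0 (fully open); "finger_force": force on a finger pad.
Only numpy, scipy, OpenCV 4.12 (cv2) and the standard library are available. Lean on these libraries where they do the work, as an engineer would, in place of code of your own. Each camera call takes 0.05 s, during which the arm holds its last target. There are 200 camera calls.

### The job

Draw the red knob of the vial feeder back against its spring, feeling gently sideways with it until its stem slips into the notch of the yellow catch plate, and let go so that it stays parked there. Stand the two amber vials with orange caps gently upright in the open channel, one behind the other, then slip the knob out of the notch again and ease the follower forward without letting it snap, until it clamps both vials against the front stop, and let go. Force nothing, and leave the blue-capped vials and everything else on the bench where they are.

Things in the scene. Friction and masses are not known exactly. Their poses are not given: they have to be found in the camera images.
- track: The vial feeder, fixed to the bench. Origin: under its base plate, on the channel's centre line, at the inner face of the front stop. Local y runs along the channel from the front stop (y = 0) towards the pull-back end, local x across it towards the yellow plate, z up. All x, y, z below are in this frame, in mm.
- channel (a point): Point on the channel floor's centre line at (0, 26, 4), midway along two clamped vials. Grey metal channel open at the top: floor top at z = 4, inner width 30 (x -15 to 15), side walls 4 thick with tops at z = 24, y 0 to 178; front stop 34 wide, 30 high. While the knob is parked, the channel is free from the front stop to the follower's face.
- housing (a point): Centre of the top of the white reader housing beyond the front stop, at (0, -57, 72): 110 wide, y -107 to -7, 72 high plus a 2 thick blue panel.
- plate_edge (a point): Point at (6, 88, 32) on the dark steel guide plate's edge. The guide plate (x 6 to 32, y 58 to 118, top z = 32) stands on a rail on the channel's +x side. Its edge at x = 6 runs 1 mm beside the knob's stem. The yellow catch plate lies on it further back: same edge line, 56 long, top z = 36, screw heads to 37.5.
- notch_mid (a point): The notch's MIDDLE POSSIBLE place, not its true one: (6, 139, 36). The yellow plate's notch, 14 wide along y, 12 deep (x 6 to 18), opens towards the stem. The plate is clamped anew on each feeder, up to 7 mm either way along y: the stem faces the notch's centre somewhere between 64 and 78 mm of follower travel. Not measured: feel (or look) for it.
- knob: Red knob: head 16 x 16 mm, 28 tall, upright faces, origin at its centre, axes as the track's; bench height 46 to 74; round 10 mm stem below. Closed it stands at (0, 68, 60); it moves with the follower along y. It also slides sideways 0 to 11.5 mm to +x (1 N friction, stays where left), stopped after 1 mm by the plate edges except at the notch, whose front wall then holds the follower back.
- follower (a joint): How far the sprung follower is drawn back along the track's +y (m), 0 closed to 0.092 at its end. Its white pushing face stands at track y = 2 mm + this value, 27 mm wide, top at z = 27 mm. The spring pushes it forward with about 3 N when closed and 8 N at 70 mm; slightly damped. With both vials clamped it reads about 0.050.
- vial_a: Amber glass vial with orange cap and white label, to be loaded: upright cylinder of 26 mm diameter, 60 mm tall, about 45 g; origin at the centre of its underside, z up. Stands in the grey tray. Order in the channel does not matter.
- vial_b: The other amber vial with orange cap, identical to vial_a.
- tray: Grey square tray fixed on the bench, 150 x 150 mm, floor 3 mm thick, rim 10 mm high; origin at the centre of its underside, z up. The four vials stand in it at (+-35, +-35) mm in its frame, in any arrangement.
- clear_a: Clear vial with blue cap, same size as the amber ones, in the tray. Leave where it stands.
- clear_b: The other clear vial with blue cap. Leave where it stands.
- tip_box: Blue open pipette-tip box, 85 x 120 x 55 mm, origin under its centre. Leave where it stands.
- beaker: Glass beaker, 70 mm diameter, 85 mm tall, origin under its centre. Leave where it stands.
- slide_box: White slide box, 90 x 160 x 34 mm, origin under its centre. Leave where it stands.
- stain: Small brown bottle with black cap, 48 mm diameter, 100 mm tall, origin under its centre. Leave where it stands.
- marker: Black marker pen with green cap, 120 x 14 x 12 mm, lying flat. Leave where it stands.
- dish: Clear dish, 90 mm diameter, 16 mm tall. Leave where it stands.
There are look-alikes about, which are no part of the job. What is shaped like the vial_b but green or purple is not meant. What is shaped like the vial_a but pink or purple is not meant.

How it is judged:
By the outcome, as a careful person would: the job done as asked, in the order asked, and still so for the second after the job is handed in, with the robot touching nothing.
It also fails if it takes over 72 s, if anything falls off the work surface, if the arm or the gripper's body presses on something with over 40 N, if the wrist force passes 120 N, or if a joint passes its speed limit or range.

## Working session

There is one attempt and no reset: what is moved stays moved. The work goes in short steps, Python scripts to look and compute and a tool call to move; the robot and the scene stay as the last step left them, time stands still between calls to the robot, and variables do not carry over. Pictures are saved under pics/ and viewed, at most 10 in all, crops included, and the job is handed in when it is done.

Besides the shell and the picture viewer there is one more tool, called by a JSON object that holds its "api" and its "payload", one argument or row to a line. servo_tool: Moves the arm, as the interface text tells. Its arguments: {"type":"object","properties":{"rows":{"type":"string"}},"required":["rows"]}

```bash
mkdir -p pics
cat > h.py <<'E'
import numpy as np, cv2
from plant import sensors, imaging, bot
from scipy.spatial.transform import Rotation as R
def tool():
    o=sensors.get_obs(); T=np.eye(4); T[:3,:3]=R.from_rotvec(o['eef_rot']).as_matrix(); T[:3,3]=o['tcp_pos']; return T
def grab(n):
    T=tool(); p=imaging.grab_frame(n); p['W']=T@p['T_tool_cam'] if n=='wrist' else np.array(p['extrinsics']); return p
def proj(p,P):
    W=np.linalg.inv(p['W']); c=(W[:3,:3]@np.atleast_2d(P).T).T+W[:3,3]; c=c*[1,-1,-1]
    return cv2.projectPoints(c,np.zeros(3),np.zeros(3),np.array(p['mtx']),np.array(p['dist_coeffs']))[0].reshape(-1,2)
def ray(p,uv,z):
    u=cv2.undistortPoints(np.array([[uv]],float),np.array(p['mtx']),np.array(p['dist_coeffs'])).reshape(2)
    d=p['W'][:3,:3]@np.array([u[0],-u[1],-1]); o=p['W'][:3,3]; return o+d*(z-o[2])/d[2]
def find(q,p):
    return [(np.round(p['W'][:3,:3]@np.array(r['position'])+p['W'][:3,3],4),round(r['confidence'],2),np.round(proj(p,p['W'][:3,:3]@np.array(r['position'])+p['W'][:3,3])[0])) for r in imaging.find_in(q,p)]
E
python3 - <<'E'
from h import *
ims=[]
for n in ['scene','side','wrist']:
    p=grab(n); cv2.imwrite(f'pics/{n}0.png',p['img']); print(n,np.round(p['W'],3).tolist())
    for q in ['track','channel','housing','plate_edge','notch_mid','knob','vial_a','tray','clear_a','follower']:
        print(q,find(q,p)[:5])
E
```

```text
scene [[-0.774, -0.346, 0.53, 1.113], [0.633, -0.416, 0.653, 0.705], [-0.006, 0.841, 0.541, 0.661], [0.0, 0.0, 0.0, 1.0]]
track [(array([ 0.5237, -0.1302,  0.0348]), 0.93, array([293., 197.]))]
channel [(array([ 0.5268, -0.1235,  0.0319]), 0.94, array([294., 199.]))]
housing [(array([ 0.5249, -0.1255,  0.0354]), 0.56, array([294., 197.])), (array([0.5757, 0.2947, 0.0432]), 0.56, array([389., 279.]))]
plate_edge [(array([ 0.5253, -0.1311,  0.0327]), 0.69, array([292., 197.]))]
notch_mid [(array([ 0.5294, -0.1264,  0.0338]), 0.72, array([292., 198.]))]
knob [(array([ 0.5125, -0.0466,  0.0598]), 0.44, array([314., 200.])), (array([ 0.5247, -0.1284,  0.031 ]), 0.42, array([293., 198.]))]
vial_a [(array([0.647 , 0.4458, 0.0424]), 0.9, array([424., 340.])), (array([0.5322, 0.4507, 0.0429]), 0.73, array([462., 311.])), (array([0.574 , 0.2954, 0.0425]), 0.7, array([390., 280.])), (array([0.6685, 0.3282, 0.0405]), 0.59, array([370., 310.])), (array([0.5603, 0.1628, 0.0385]), 0.56, array([353., 249.]))]
tray [(array([ 0.3132, -0.2654,  0.0113]), 0.64, array([319., 166.])), (array([0.537 , 0.31
[... 1315 characters left out ...]
, 327.])), (array([0.5588, 0.1683, 0.046 ]), 0.62, array([298., 271.]))]
tray [(array([0.5236, 0.315 , 0.0067]), 0.56, array([310., 336.]))]
clear_a [(array([0.4816, 0.3349, 0.0599]), 0.53, array([329., 333.])), (array([0.4908, 0.2782, 0.0486]), 0.5, array([325., 313.])), (array([ 0.5097, -0.1242,  0.0359]), 0.21, array([322., 187.]))]
follower [(array([ 0.5081, -0.0554,  0.0298]), 0.7, array([322., 207.])), (array([0.5456, 0.3591, 0.054 ]), 0.28, array([298., 344.]))]
wrist [[0.252, -0.919, -0.302, 0.061], [0.968, 0.24, 0.078, 0.553], [0.001, -0.312, 0.95, 0.374], [0.0, 0.0, 0.0, 1.0]]
track []
channel []
housing []
plate_edge []
notch_mid []
knob []
vial_a []
tray []
clear_a []
follower []
```

Run:
```python
import cv2
cv2.imwrite('pics/side0c.png',cv2.resize(cv2.imread('pics/side0.png')[110:400,200:420],None,fx=2.05,fy=2.05,interpolation=cv2.INTER_CUBIC))
```

```text
(no output)
```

View pics/scene0.png

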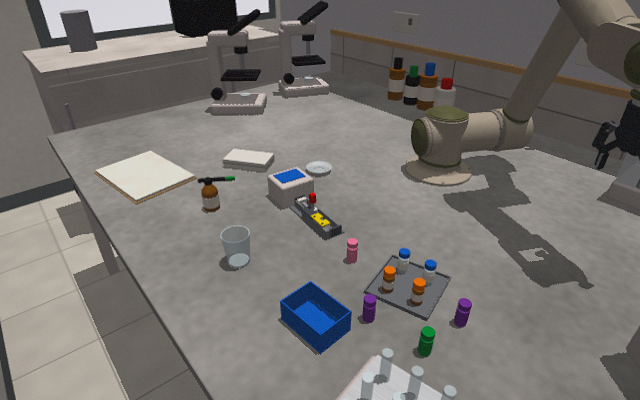

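View pics/side0c.png

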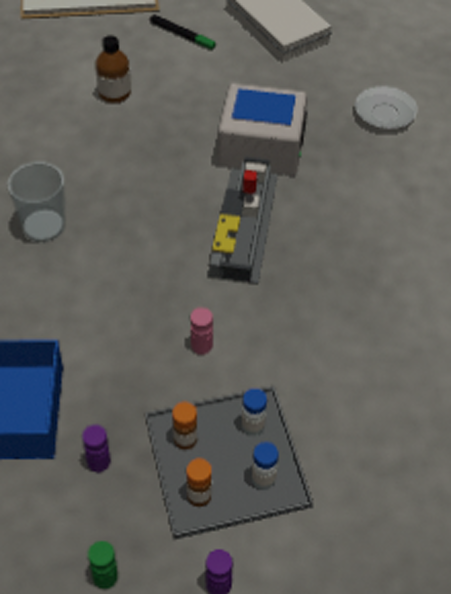

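The orange-capped amber vials are at scene (390,278) and (418,290), both in the tray. Look-alikes are purple at (369,308) and (463,312), green at (427,341) and pink at (352,250). All of these stand outside the tray, and the blue caps are at (404,260) and (430,270). The track's red knob is at (312,198) and the yellow plate at (320,218). The side crop shows the same layout.

Run:
```python
from h import *
p=grab('side')
a=ray(p,(200+265/2.05,110+107/2.05),.074); b=ray(p,(200+235/2.05,110+272/2.05),.01); k=ray(p,(200+250/2.05,110+174/2.05),.074)
print(a,b,k, np.degrees(np.arctan2(*( (b-a)[:2][::-1]))))
for n,c,z in [('am1',(184,410),.063),('am2',(199,468),.063),('b1',(254,401),.063),('b2',(265,453),.063)]: print(n,ray(p,(200+c[0]/2.05,110+c[1]/2.05),z))
for c in [(147,413),(271,389),(311,505),(174,535)]: print(ray(p,(200+c[0]/2.05,110+c[1]/2.05),.01))
T=tool();print(np.round(T,3)); w=grab('wrist'); print(np.round(w['T_tool_cam'],3), w['mtx'],w['dist_coeffs'])
```

```text
[ 0.49328295 -0.18390389  0.074     ] [0.52315668 0.05196748 0.01      ] [ 0.50962646 -0.05681573  0.074     ] 82.78177013344131
am1 [0.5687159  0.28452187 0.063     ]
am2 [0.54850014 0.35157532 0.063     ]
b1 [0.49483148 0.26950273 0.063     ]
b2 [0.48171097 0.33098556 0.063     ]
[0.61304512 0.25860156 0.01      ]
[0.47528296 0.21984576 0.01      ]
[0.43072855 0.36006767 0.01      ]
[0.57155794 0.40059559 0.01      ]
[[-0.968  0.251  0.     0.138]
 [ 0.251  0.968 -0.     0.532]
 [-0.    -0.    -1.     0.231]
 [ 0.     0.     0.     1.   ]]
[[-0.001  0.95   0.312  0.08 ]
 [ 1.     0.001 -0.001  0.   ]
 [-0.001  0.312 -0.95  -0.143]
 [ 0.     0.     0.     1.   ]] [[295.8189622    0.         321.97928723]
 [  0.         295.8189622  195.40642146]
 [  0.           0.           1.        ]] [-0.00630429  0.          0.          0.          0.        ]
```

{"api": "servo_tool", "payload": {
  "rows": "-1 -0.33 0 0 0 -0.25 0;-1 -0.33 0 0 0 -0.25 0;-1 -0.33 0 0 0 -0.25 0;-1 -0.33 0 0 0 -0.25 0;-1 -0.33 0 0 0 -0.25 0;-1 -0.33 0 0 0 -0.25 0;-1 -0.33 0 0 0 -0.25 0"
}}

```text
clock: 2.45
tcp_pos: [0.3608, 0.3888, 0.2312]
eef_rot: [-0.207, -3.135, 0.0]
force: [-0.7, 0.4, -0.2]
width: 1.0
finger_force: 0.0
```

Run:
```python
from h import *
p=grab('wrist'); cv2.imwrite('pics/w1.png',p['img']); print(np.round(tool(),4).tolist(), sensors.get_obs()['qpos'],sensors.get_obs()['force'])
for q in ['track','vial_a','tray','clear_a','knob']:
    print(q,find(q,p)[:6])
hsv=cv2.cvtColor(p['img'],cv2.COLOR_BGR2HSV)
for nm,lo,hi in [('orange',(8,150,100),(20,255,255)),('blue',(105,150,60),(125,255,255))]:
    m=cv2.inRange(hsv,lo,hi); n,l,s,c=cv2.connectedComponentsWithStats(m)
    print(nm,[(s[i].tolist(),np.round(c[i]),np.round(ray(p,c[i],.058),4)) for i in range(1,n) if s[i,4]>60])
```

```text
[[-0.9915, 0.1298, -0.0005, 0.3595], [0.1298, 0.9915, 0.0001, 0.3896], [0.0005, 0.0001, -1.0, 0.2312], [0.0, 0.0, 0.0, 1.0]] [ 6.01958271e-01  3.45859969e-01  1.35212515e+00  3.58037503e-04
  1.44391313e+00 -8.38719469e-01] [-0.44147006 -0.17669789  0.51823685]
track [(array([ 0.5114, -0.0255,  0.0176]), 0.71, array([ 53., 305.])), (array([0.5197, 0.3157, 0.0074]), 0.68, array([286., 279.]))]
vial_a [(array([0.5619, 0.2899, 0.046 ]), 0.9, array([269., 324.])), (array([0.536 , 0.3553, 0.0498]), 0.78, array([314., 305.])), (array([0.5164, 0.446 , 0.0473]), 0.71, array([382., 283.])), (array([0.63  , 0.4431, 0.0321]), 0.64, array([383., 343.])), (array([ 0.5085, -0.0474,  0.0542]), 0.31, array([ 13., 323.]))]
tray [(array([0.5191, 0.3128, 0.0066]), 0.85, array([284., 279.]))]
clear_a [(array([0.4726, 0.3347, 0.0539]), 0.9, array([290., 267.])), (array([0.4891, 0.2742, 0.0454]), 0.79, array([247., 280.])), (array([0.5187, 0.3145, 0.007 ]), 0.22, array([285., 279.]))]
knob [(array([ 0.5102, -0.0476,  0.0567]), 0.64, array([ 11., 325.]))]
orange [([304, 304, 19, 25, 361], array([313., 316.]), array([0.5464, 0.3531, 0.058 ])), ([257, 321, 19, 25, 353], array([267., 334.]), array([0.5663, 0.2872, 0.058 ]))]
blue [([278, 266, 19, 20, 303], array([287., 276.]), array([0.4819, 0.3297, 0.058 ])), ([232, 280, 17, 22, 243], array([241., 291.]), array([0.4963, 0.2677, 0.058 ]))]
```

View pics/w1.png

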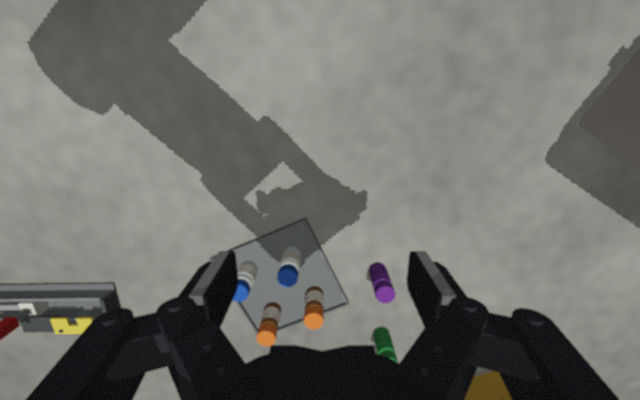

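The wrist view shows the tray with orange caps at (267,334) and (313,316), blue caps at (241,291) and (287,276), and look-alikes outside it. The network and colour positions agree, and the two amber vials are 69 mm apart against a nominal 70. Next I move over the feeder.

{"api": "servo_tool", "payload": {
  "rows": "-0.36 -1 0 0 0 0 0;-0.36 -1 0 0 0 0 0;-0.36 -1 0 0 0 0 0;-0.36 -1 0 0 0 0 0;-0.36 -1 0 0 0 0 0;-0.36 -1 0 0 0 0 0"
}}

```text
clock: 3.35
tcp_pos: [0.4168, 0.1276, 0.2316]
eef_rot: [0.206, 3.134, -0.001]
force: [0.3, 0.2, -0.3]
width: 1.002
finger_force: 0.0
```

{"api": "servo_tool", "payload": {
  "rows": "-0.22 -0.62 0.24 0 0 0 0;-0.22 -0.62 0.24 0 0 0 0;-0.22 -0.62 0.24 0 0 0 0;-0.22 -0.62 0.24 0 0 0 0;-0.22 -0.62 0.24 0 0 0 0;-0.22 -0.62 0.24 0 0 0 0"
}}

```text
clock: 3.95
tcp_pos: [0.451, -0.0299, 0.1714]
eef_rot: [-0.202, -3.135, -0.001]
force: [-0.9, -0.6, -0.2]
width: 1.0
finger_force: 0.0
```

Run:
```python
from h import *
p=grab('wrist'); cv2.imwrite('pics/w2.png',p['img'])
np.savez('w2.npz',W=p['W'],mtx=p['mtx'],d=p['dist_coeffs'],img=p['img'])
print(np.round(tool(),4).tolist())
for q in ['track','knob']: print(q,find(q,p)[:6])
```

```text
[[-0.9919, 0.1274, 0.0004, 0.4511], [0.1274, 0.9919, 0.0001, -0.0295], [-0.0004, 0.0002, -1.0, 0.1717], [0.0, 0.0, 0.0, 1.0]]
track [(array([ 0.4939, -0.1278,  0.0369]), 0.65, array([233., 236.]))]
knob [(array([ 0.5051, -0.0535,  0.0702]), 0.62, array([304., 253.]))]
```

View pics/w2.png

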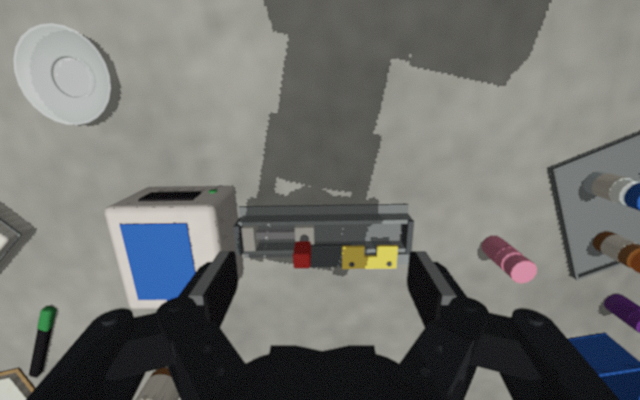

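Run:
```python
import cv2
i=cv2.imread('pics/w2.png')[190:290,225:425]
cv2.imwrite('pics/w2c.png',cv2.resize(i,None,fx=4,fy=4,interpolation=cv2.INTER_CUBIC))
```

```text
(no output)
```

View pics/w2c.png

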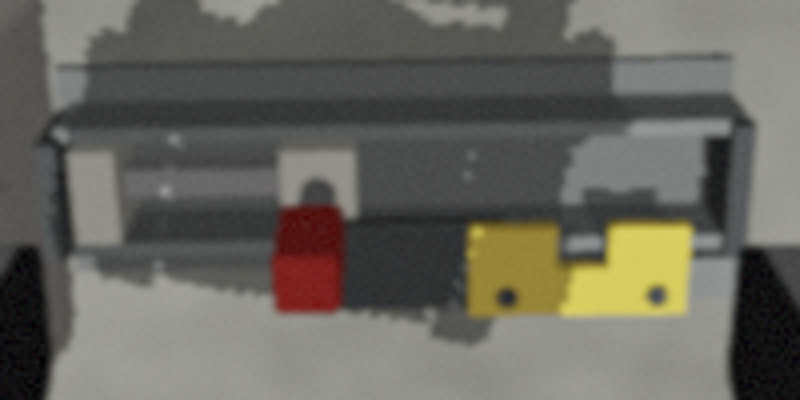

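```bash
cat > fit.py <<'E'
from h import *
from scipy.optimize import least_squares
d=np.load('w2.npz'); p=dict(W=d['W'],mtx=d['mtx'],dist_coeffs=d['d'])
C=lambda u,v:(225+u/4,190+v/4)
def pts(s):
    c,n=s[3],s[4]
    return np.array([[-8,60,74],[-8,76,74],[8,60,74],[8,76,74],[-55,-107,72],[-55,-7,72],[55,-107,72],
     [6,c-28,36],[6,c+28,36],[32,c-28,36],[32,c+28,36],[18,n-7,36],[18,n+7,36]])/1000
uv=np.array([C(275,257),C(342,257),C(278,311),C(341,311),(107,209),(222,206),(132,307),C(469,223),C(692,223),C(468,316),C(689,314),C(562,264),C(608,264)])
def world(s,P): c,q=np.cos(s[2]),np.sin(s[2]); return P@np.array([[c,q,0],[-q,c,0],[0,0,1]])+[s[0],s[1],0]
f=lambda s:(proj(p,world(s,pts(s)))-uv).ravel()
r=least_squares(f,[.5,-.12,-.125,139,139],x_scale=[.01,.01,.1,10,10],loss='soft_l1')
print(np.round(r.x,4),np.degrees(r.x[2])); print(np.round(f(r.x).reshape(-1,2),1).tolist())
print(world(r.x,np.array([0,.068,.06])))
E
python3 fit.py
```

```text
[ 5.036000e-01 -1.221000e-01 -1.111000e-01  1.355736e+02  1.370810e+02] -6.3642767147465245
[[0.7, -0.5], [1.5, -0.8], [0.8, 1.2], [2.2, 0.9], [-5.3, -0.9], [-6.7, 0.0], [-2.4, 4.8], [1.3, 1.0], [-1.1, 0.0], [1.4, -0.7], [-1.8, -1.1], [-0.8, 0.5], [0.9, 0.2]]
[ 0.51113168 -0.05453146  0.06      ]
```

```bash
cat >> fit.py <<'E'
print('--- no housing'); 
m=np.ones(26,bool); m[8:14]=False
r2=least_squares(lambda s:f(s)[m],r.x,x_scale=[.01,.01,.1,10,10]); print(np.round(r2.x,4),np.degrees(r2.x[2])); print(np.round(f(r2.x).reshape(-1,2),1).tolist()); print(world(r2.x,np.array([0,.068,.06])))
print('--- cam z free')
def g(s): return (proj(p,world(s,pts(s))+[0,0,s[5]])-uv).ravel()
r3=least_squares(lambda s:g(s),np.r_[r.x,0],x_scale=[.01,.01,.1,10,10,.01],loss='soft_l1'); print(np.round(r3.x,4),np.degrees(r3.x[2])); print(np.round(g(r3.x).reshape(-1,2),1).tolist()); print(world(r3.x,np.array([0,.068,.06])))
E
python3 fit.py
```

```text
[ 5.036000e-01 -1.221000e-01 -1.111000e-01  1.355736e+02  1.370810e+02] -6.3642767147465245
[[0.7, -0.5], [1.5, -0.8], [0.8, 1.2], [2.2, 0.9], [-5.3, -0.9], [-6.7, 0.0], [-2.4, 4.8], [1.3, 1.0], [-1.1, 0.0], [1.4, -0.7], [-1.8, -1.1], [-0.8, 0.5], [0.9, 0.2]]
[ 0.51113168 -0.05453146  0.06      ]
--- no housing
[ 5.029000e-01 -1.232000e-01 -1.157000e-01  1.368914e+02  1.383321e+02] -6.628588042206393
[[-0.6, -0.8], [0.2, -1.0], [-0.5, 1.0], [0.9, 0.7], [-6.7, -2.1], [-7.8, -0.6], [-4.0, 4.0], [1.4, 0.9], [-1.0, 0.1], [1.4, -0.8], [-1.8, -1.0], [-0.8, 0.5], [0.8, 0.3]]
[ 0.51072391 -0.0556665   0.06      ]
--- cam z free
[ 5.065000e-01 -1.241000e-01 -1.221000e-01  1.387527e+02  1.402910e+02
 -7.600000e-03] -6.995224862015958
[[-0.0, -1.0], [0.2, -1.1], [-0.2, 0.3], [0.8, 0.2], [0.1, -1.9], [-4.5, 0.3], [0.5, 1.3], [2.1, 1.2], [-1.7, 0.8], [2.0, -1.0], [-2.7, -0.9], [-0.7, 0.6], [0.7, 0.5]]
[ 0.51479936 -0.05659042  0.06      ]
```

The 4x crop shows the knob's top at crop (275–342, 257–311), the guide plate beside it, and the yellow plate at cols 468–692 with its notch at cols 562–608. From this the knob is near (0.512,-0.055), the track yaw about -6.8°, and the notch near 70 mm of travel. Next I hover over the knob.

{"api": "servo_tool", "payload": {
  "rows": "-0.25 -0.07 0.1 0 0 -0.02 0;-0.25 -0.07 0.34 0 0 -0.02 0;-0.25 -0.07 0.34 0 0 -0.02 0;-0.25 -0.07 0.34 0 0 -0.02 0;-0.25 -0.07 0.34 0 0 -0.02 0"
}}

```text
clock: 4.6
tcp_pos: [0.5111, -0.0552, 0.0872]
eef_rot: [0.184, 3.135, -0.0]
force: [-0.1, 0.6, 0.1]
width: 0.996
finger_force: 0.0
```

Run:
```python
from h import *
p=grab('wrist'); cv2.imwrite('pics/w3.png',p['img']); T=tool(); print(np.round(T,4).tolist())
hsv=cv2.cvtColor(p['img'],cv2.COLOR_BGR2HSV)
for nm,ranges in [('red',[((0,150,50),(6,255,255)),((174,150,50),(180,255,255))]),('yellow',[((22,120,60),(34,255,255))])]:
    m=sum(cv2.inRange(hsv,*r) for r in ranges); n,l,s,c=cv2.connectedComponentsWithStats(m)
    print(nm,[(s[i].tolist(),np.round(c[i],1)) for i in range(1,n) if s[i,4]>60])
for z in (.074,.06): print(proj(p,T[:3,3]+np.array([0,0,z-T[2,3]])))
cv2.imwrite('pics/w3c.png',cv2.resize(p['img'][170:320,220:480],None,fx=3,fy=3,interpolation=cv2.INTER_CUBIC))
np.savez('w3.npz',W=p['W'],mtx=p['mtx'],d=p['dist_coeffs'])
```

```text
[[-0.9931, 0.1174, 0.0021, 0.5113], [0.1174, 0.9931, -0.0007, -0.0554], [-0.0022, -0.0005, -1.0, 0.0878], [0.0, 0.0, 0.0, 1.0]]
red [([306, 214, 27, 39, 952], array([318.8, 233.7]))]
yellow [([373, 223, 85, 35, 2304], array([413.2, 239.5]))]
[[321.23151627 242.39538204]]
[[321.26607663 232.1045487 ]]
```

View pics/w3c.png

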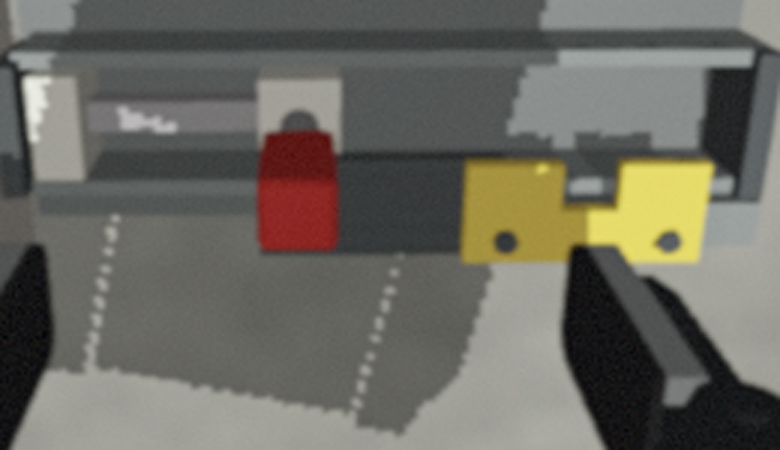

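The 3x crop shows the knob's top face at crop (258–338, 178–250), about 1 mm in front of the fingers' centre line. That is the bias I want. Now I descend and close.

{"api": "servo_tool", "payload": {
  "rows": "0 0 0.18 0 0 0 0;0 0 0.18 0 0 0 0;0 0 0.18 0 0 0 100;0 0 0.18 0 0 0 150;0 0 0.18 0 0 0 200;0 0 0.18 0 0 0 255;0 0 0.18 0 0 0 255;0 0 0.18 0 0 0 255;0 0 0.18 0 0 0 255;0 0 0.18 0 0 0 255"
}}

```text
clock: 5.65
tcp_pos: [0.5113, -0.0565, 0.0421]
eef_rot: [0.186, 3.135, -0.002]
force: [-1.5, -3.2, 6.1]
width: 0.179
finger_force: 58.4
```

Run:
```python
from h import *
o=sensors.get_obs(); print(o['clock'],o['tcp_pos'],o['force'],o['width'],o['finger_force'])
```

```text
5.65 [ 0.511317   -0.05653101  0.04214512] [-1.54863826 -3.17420636  6.05513469] 0.17867033863658924 58.429023027420044
```

Run:
```python
from h import *
d=np.load('w3.npz'); p=dict(W=d['W'],mtx=d['mtx'],dist_coeffs=d['d'])
yw=-.119; ey=np.array([-np.sin(yw),np.cos(yw),0]); ex=np.array([np.cos(yw),np.sin(yw),0])
F=lambda u,v:(220+u/3,170+v/3)
k=np.mean([ray(p,F(*c),.074) for c in [(258,180),(338,180),(261,249),(337,249)]],0); print('knob',k)
for nm,c,z in [('nL',(566,162),.036),('nR',(617,162),.036),('nLb',(566,206),.036),('nRb',(620,206),.036),('pL',(464,162),.036),('pR',(713,162),.036),('pRf',(700,262),.036),('pLf',(461,262),.036),('gp',(338,252),.032)]:
    q=ray(p,F(*c),z)-k; print(nm,np.round([q@ex*1e3,68+q@ey*1e3],1))
```

```text
knob [ 0.51066873 -0.05629897  0.074     ]
nL [  5.5 131.3]
nR [  5.5 143.5]
nLb [ 17.1 132.4]
nRb [ 17.1 145.5]
pL [  5.5 107.1]
pR [  5.5 166.4]
pRf [ 32.5 167.1]
pLf [ 32.4 107.8]
gp [31.8 77.6]
```

{"api": "servo_tool", "payload": {
  "rows": "0 0.04 0 0 0 0 255;0 0.08 0 0 0 0 255;0 0.12 0 0 0 0 255;0 0.16 0 0 0 0 255;0 0.2 0 0 0 0 255;0 0.24 0 0 0 0 255;0 0.26 0 0 0 0 255;0 0.26 0 0 0 0 255;0 0.26 0 0 0 0 255"
}}

```text
clock: 6.55
tcp_pos: [0.519, 0.0076, 0.0421]
eef_rot: [0.186, 3.135, -0.003]
force: [-1.7, -7.4, 5.8]
width: 0.176
finger_force: 58.6
```

{"api": "servo_tool", "payload": {
  "rows": "-0.004 0 0 0 0 0 255;-0.008 0 0 0 0 0 255;-0.012 0 0 0 0 0 255;-0.012 0 0 0 0 0 255"
}}

```text
clock: 6.95
tcp_pos: [0.5209, 0.0073, 0.0421]
eef_rot: [-0.186, -3.135, 0.003]
force: [-6.0, -6.5, 9.5]
width: 0.18
finger_force: 58.9
```

{"api": "servo_tool", "payload": {
  "rows": "0 0.004 0 0 0 0 255;0 0.006 0 0 0 0 255;0 0.008 0 0 0 0 255;0 0.008 0 0 0 0 255"
}}

```text
clock: 7.35
tcp_pos: [0.522, 0.0091, 0.0421]
eef_rot: [0.186, 3.135, -0.003]
force: [-2.3, -7.0, 5.8]
width: 0.179
finger_force: 58.6
```

{"api": "servo_tool", "payload": {
  "rows": "-0.004 0 0 0 0 0 255;-0.008 0 0 0 0 0 255;-0.012 0 0 0 0 0 255;-0.012 0 0 0 0 0 255"
}}

```text
clock: 7.75
tcp_pos: [0.5247, 0.0094, 0.0421]
eef_rot: [0.186, 3.136, -0.001]
force: [-3.3, -2.9, 6.7]
width: 0.176
finger_force: 58.8
```

{"api": "servo_tool", "payload": {
  "rows": "0 0.003 0 0 0 0 255;-0.004 0.006 0 0 0 0 255;-0.008 0.006 0 0 0 0 255;-0.012 0.006 0 0 0 0 255;-0.016 0.006 0 0 0 0 255;-0.016 0.006 0 0 0 0 255"
}}

```text
clock: 8.35
tcp_pos: [0.5295, 0.0096, 0.0421]
eef_rot: [0.186, 3.134, -0.004]
force: [-2.0, -8.2, 4.7]
width: 0.177
finger_force: 58.6
```

{"api": "servo_tool", "payload": {
  "rows": "0 -0.003 0 0 0 0 255;0 -0.006 0 0 0 0 255;0 -0.009 0 0 0 0 255;0 -0.009 0 0 0 0 255"
}}

```text
clock: 8.75
tcp_pos: [0.5294, 0.0089, 0.0422]
eef_rot: [0.187, 3.134, 0.001]
force: [0.6, 1.5, 5.1]
width: 0.176
finger_force: 58.8
```

{"api": "servo_tool", "payload": {
  "rows": "0 0 0 0 0 0 200;0 0 0 0 0 0 150;0 0 0 0 0 0 110;0 0 0 0 0 0 110;0 0 0 0 0 0 110;0 0 -0.2 0 0 0 110;0 0 -0.4 0 0 0 110;0 0 -0.5 0 0 0 110;0 0 -0.5 0 0 0 110"
}}

```text
clock: 9.65
tcp_pos: [0.5301, 0.0085, 0.17]
eef_rot: [0.186, 3.129, -0.002]
force: [0.3, -0.2, -0.6]
width: 0.571
finger_force: 0.0
```

Run:
```python
from h import *
T=tool(); print(np.round(T,4).tolist(), sensors.get_obs()['width'])
p=grab('wrist'); hsv=cv2.cvtColor(p['img'],cv2.COLOR_BGR2HSV)
m=cv2.inRange(hsv,(0,150,50),(6,255,255))+cv2.inRange(hsv,(174,150,50),(180,255,255)); n,l,s,c=cv2.connectedComponentsWithStats(m)
print([(s[i].tolist(),ray(p,(s[i][0]+s[i][2]/2,s[i][1]+s[i][3]-9),.074)) for i in range(1,n) if s[i,4]>60])
cv2.imwrite('pics/w4.png',p['img'])
```

```text
[[-0.9929, 0.1184, 0.0073, 0.5301], [0.1184, 0.993, -0.0015, 0.0085], [-0.0074, -0.0006, -1.0, 0.17], [0.0, 0.0, 0.0, 1.0]] 0.5713460399249706
[([314, 180, 17, 24, 367], array([0.528979  , 0.00934454, 0.074     ]))]
```

The knob sits at (0.529, 0.009) with nothing holding it, so it's parked. Now to the tray, turning 90° on the way.

{"api": "servo_tool", "payload": {
  "rows": "-0.05 0.81 0 0 0 1 110;-0.05 0.81 0 0 0 1 110;-0.05 0.81 0 0 0 1 110;-0.05 0.81 0 0 0 1 110;-0.05 0.81 0 0 0 1 110"
}}

```text
clock: 10.2
tcp_pos: [0.5644, 0.212, 0.1642]
eef_rot: [-0.954, -2.99, 0.001]
force: [0.6, -0.1, -0.1]
width: 0.569
finger_force: 0.0
```

{"api": "servo_tool", "payload": {
  "rows": "0.18 0.26 0 0 0 1 110;0.18 0.26 0 0 0 1 110;0.18 0.26 0 0 0 1 110;0.18 0.26 0 0 0 1 110"
}}

```text
clock: 10.6
tcp_pos: [0.5654, 0.2878, 0.1643]
eef_rot: [-1.669, -2.659, 0.004]
force: [-0.3, -0.3, 0.0]
width: 0.569
finger_force: 0.0
```

{"api": "servo_tool", "payload": {
  "rows": "0 0 0 0 0 1 110;0 0 0 0 0 1 110;0 0 0 0 0 1 110;0 0 0 0 0 1 110;0 0 0 0 0 1 110"
}}

```text
clock: 11.1
tcp_pos: [0.5658, 0.2867, 0.1648]
eef_rot: [-2.273, -2.167, 0.004]
force: [-0.1, -0.0, -0.0]
width: 0.567
finger_force: 0.0
```

```bash
cat > caps.py <<'E'
from h import *
import sys
p=grab('wrist'); cv2.imwrite(f'pics/{sys.argv[1]}.png',p['img']); T=tool(); print(np.round(T,4).tolist(), sensors.get_obs()['width'])
print('vial',find('vial_a',p)[:4]); print('clear',find('clear_a',p)[:3])
hsv=cv2.cvtColor(p['img'],cv2.COLOR_BGR2HSV)
print('axis at z=.063',proj(p,T[:3,3]+np.array([0,0,.063-T[2,3]])), 'axis .05',proj(p,T[:3,3]+np.array([0,0,.05-T[2,3]])))
for nm,lo,hi in [('orange',(5,150,80),(20,255,255)),('blue',(105,150,60),(125,255,255))]:
    m=cv2.inRange(hsv,lo,hi); n,l,s,c=cv2.connectedComponentsWithStats(m)
    for i in range(1,n):
        if s[i,4]>60:
            q=ray(p,c[i],.058); print(nm,s[i].tolist(),np.round(c[i],1),np.round(q,4),'tool',np.round(T[:3,:3].T@(q-T[:3,3]),4))
E
python3 caps.py w5
```

```text
[[0.0463, 0.9989, -0.0022, 0.5658], [0.9989, -0.0463, -0.0008, 0.2868], [-0.0009, -0.0022, -1.0, 0.165], [0.0, 0.0, 0.0, 1.0]] 0.5698195625172647
vial [(array([0.6378, 0.4339, 0.0298]), 0.97, array([401.,   8.])), (array([0.5597, 0.1664, 0.0492]), 0.95, array([322., 301.])), (array([0.6578, 0.3165, 0.0577]), 0.93, array([429., 155.])), (array([0.5697, 0.2931, 0.0627]), 0.81, array([326., 188.]))]
clear [(array([0.4867, 0.3334, 0.0626]), 0.85, array([224., 146.])), (array([0.5024, 0.2723, 0.0619]), 0.66, array([252., 214.]))]
axis at z=.063 [[322.2909759  195.45517994]] axis .05 [[322.29709869 191.01332015]]
orange [284, 103, 31, 31, 686] [299.5 118.5] [0.5503 0.3522 0.058 ] tool [ 0.0647 -0.0183  0.107 ]
orange [312, 176, 29, 32, 714] [326.3 192.2] [0.5695 0.288  0.058 ] tool [0.0015 0.0038 0.107 ]
blue [206, 135, 31, 30, 727] [220.8 149.5] [0.482  0.3302 0.058 ] tool [ 0.0396 -0.0855  0.1072]
blue [460, 137, 128, 135, 14738] [520.2 201.7] [0.7425 0.2706 0.058 ] tool [-0.0079  0.1774  0.1066]
blue [232, 206, 29, 28, 614] [246.2 219.3] [0.4953 0.2657 0.058 ] tool [-0.0243 -0.0693  0.1072]
```

View pics/w5.png

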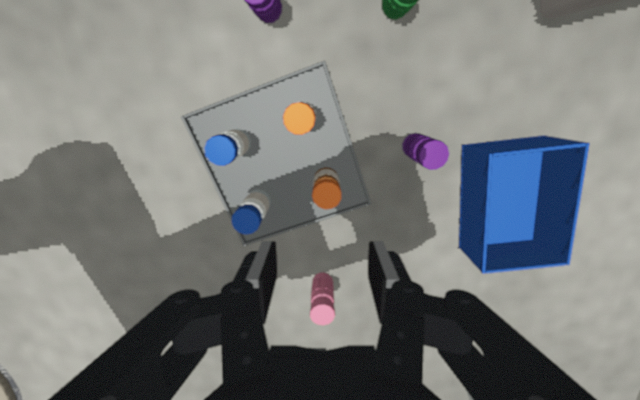

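The wrist view shows the two orange caps at (300,118) and (326,192), the blue caps at (221,149) and (246,219), and the pink look-alike at (322,310) away from the tray. I grasp the amber vial at (326,192).

{"api": "servo_tool", "payload": {
  "rows": "0.004 0.014 0.1 0 0 0 110;0.004 0.014 0.3 0 0 0 110;0.004 0.014 0.45 0 0 0 110;0.004 0.014 0.54 0 0 0 110;0.004 0.014 0.54 0 0 0 110;0.004 0.014 0.54 0 0 0 140;0.004 0.014 0.54 0 0 0 170;0.004 0.014 0.54 0 0 0 200;0.004 0.014 0.54 0 0 0 230;0.004 0.014 0.54 0 0 0 255;0.004 0.014 0.54 0 0 0 255;0.004 0.014 0.54 0 0 0 255"
}}

```text
clock: 12.45
tcp_pos: [0.5706, 0.2884, 0.0333]
eef_rot: [2.273, 2.167, 0.005]
force: [-0.1, -0.2, 6.9]
width: 0.282
finger_force: 58.8
```

{"api": "servo_tool", "payload": {
  "rows": "0 0 -0.08 0 0 0 255;0 0 -0.24 0 0 0 255;0 0 -0.4 0 0 0 255;-0.15 -0.02 -0.4 0 0 0.14 255;-0.35 -0.05 -0.4 0 0 0.14 255;-0.55 -0.08 -0.4 0 0 0.14 255;-0.72 -0.1 -0.4 0 0 0.14 255;-0.8 -0.1 -0.4 0 0 0.14 255;-0.8 -0.1 -0.4 0 0 0.14 255"
}}

```text
clock: 13.35
tcp_pos: [0.5352, 0.0872, 0.1322]
eef_rot: [2.351, 2.082, 0.001]
force: [0.8, 0.6, -0.5]
width: 0.292
finger_force: 58.9
```

{"api": "servo_tool", "payload": {
  "rows": "-0.1 -0.01 0 0 0 0 255;-0.3 -0.02 0 0 0 0 255;-0.5 -0.03 0 0 0 0 255;-0.7 -0.03 0 0 0 0 255;-0.8 -0.03 0 0 0 0 255;-0.8 -0.03 0.06 0 0 0 255;-0.8 -0.03 0.06 0 0 0 255"
}}

```text
clock: 14.05
tcp_pos: [0.5037, -0.1078, 0.1154]
eef_rot: [-2.348, -2.084, 0.001]
force: [-0.3, 0.4, -0.4]
width: 0.284
finger_force: 58.9
```

Run:
```python
from h import *
p=grab('wrist'); cv2.imwrite('pics/w6.png',p['img']); T=tool(); print(np.round(T,4).tolist())
np.savez('w6.npz',W=p['W'],mtx=p['mtx'],d=p['dist_coeffs'])
cv2.imwrite('pics/w6c.png',cv2.resize(p['img'][60:320,180:460],None,fx=2.25,fy=2.25,interpolation=cv2.INTER_CUBIC))
```

```text
[[0.1173, 0.9931, -0.001, 0.5041], [0.9931, -0.1173, 0.0007, -0.1074], [0.0006, -0.0011, -1.0, 0.1162], [0.0, 0.0, 0.0, 1.0]]
```

View pics/w6c.png

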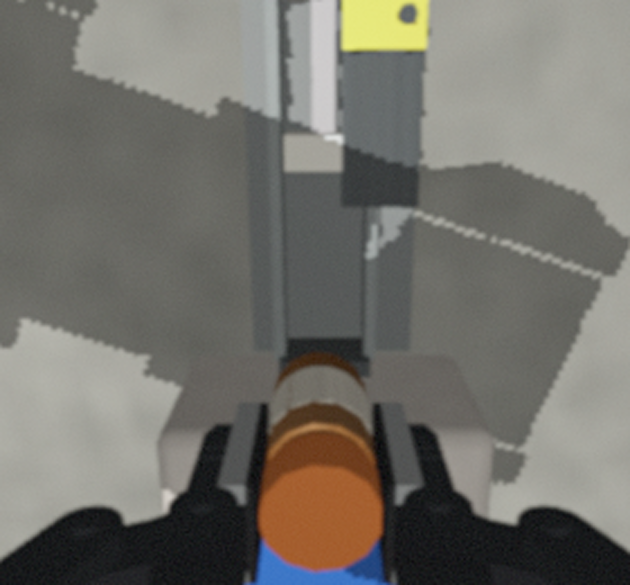

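The crop shows the vial held upright. Its cap is centred at crop col 321, and the open channel has floor edges at cols 287 and 365. The follower is drawn well back (its top at row 150). I'll measure the lateral offset from row profiles.

Run:
```python
from h import *
im=cv2.imread('pics/w6.png').astype(float).mean(2); d=np.load('w6.npz'); p=dict(W=d['W'],mtx=d['mtx'],dist_coeffs=d['d'])
T=tool()
for r0 in (150,168,196,206):
    pr=im[r0-3:r0+4,275:375].mean(0); print(r0,[int(x) for x in pr])
yw=np.arctan2(-T[0,0],T[1,0]); ex=T[:3,1]; ey=T[:3,0]
# predicted columns with channel centred on tool axis, at rows -> find y giving row
for r0 in (168,206):
    for x,z in [(-15,4),(-15,24),(-19,24),(15,4),(15,24),(19,24)]:
        ys=np.linspace(0,.12,400); P=T[:3,3]+ex*x/1e3+ys[:,None]*ey; P[:,2]=z/1e3; q=proj(p,P); i=abs(q[:,1]-r0).argmin(); print(r0,x,z,np.round(q[i],1),np.round(ys[i]*1e3))
```

```text
150 [104, 104, 102, 104, 102, 102, 102, 101, 101, 100, 100, 100, 99, 99, 97, 93, 88, 87, 88, 87, 88, 87, 88, 89, 92, 96, 100, 101, 100, 94, 82, 79, 85, 88, 89, 88, 89, 89, 89, 89, 88, 89, 89, 89, 89, 89, 89, 89, 89, 89, 89, 89, 89, 89, 88, 88, 80, 73, 69, 69, 68, 67, 67, 67, 67, 66, 65, 63, 67, 72, 73, 72, 73, 74, 81, 87, 89, 88, 88, 88, 88, 87, 87, 85, 83, 82, 82, 79, 75, 77, 86, 97, 103, 103, 102, 102, 103, 103, 104, 105]
168 [100, 100, 99, 100, 101, 100, 100, 101, 101, 101, 101, 100, 101, 100, 100, 97, 92, 88, 87, 88, 88, 88, 87, 88, 90, 94, 99, 100, 101, 97, 87, 77, 81, 86, 89, 88, 88, 88, 88, 88, 88, 87, 88, 88, 90, 88, 88, 87, 88, 89, 88, 88, 89, 88, 88, 88, 89, 89, 88, 89, 89, 89, 90, 89, 88, 82, 77, 92, 122, 147, 160, 161, 147, 131, 128, 125, 116, 109, 108, 107, 101, 94, 90, 89, 89, 89, 89, 89, 93, 99, 102, 102, 102, 101, 102, 103, 103, 102, 102, 102]
196 [97, 96, 96, 96, 97, 96, 95, 97, 96, 98, 97, 97, 97, 98, 98, 99, 95, 92, 87, 87, 87, 87, 87, 86, 87, 88, 94, 99, 100, 99, 93, 82, 78, 83, 88, 87, 88, 88, 87, 88, 87, 87, 87, 86, 88, 88, 87, 87, 88, 87, 88, 87, 88, 88, 88, 88
[... 259 characters left out ...]
, 101, 101, 94, 88, 86, 87, 86, 87, 87, 86, 88, 93, 95, 99, 98, 95, 86, 77, 81, 85, 86, 85, 86, 86, 86, 85, 86, 85, 86, 86, 86, 86, 87, 86, 87, 86, 86, 86, 86, 85, 87, 86, 86, 86, 86, 86, 87, 85, 86, 84, 77, 76, 88, 98, 100, 99, 95, 90, 88, 88, 88, 88, 87, 87, 87, 88, 88, 88, 88, 88, 87, 91, 98, 104, 106, 107, 107, 107, 106, 107, 107, 107, 107, 106, 107]
168 -15 4 [305.4 167.9] 22.0
168 -15 24 [304.  167.9] 27.0
168 -19 24 [299.  167.9] 27.0
168 15 4 [339.6 168.1] 22.0
168 15 24 [341.1 168.2] 26.0
168 19 24 [346.  168.2] 26.0
206 -15 4 [305.9 192.1] 0.0
206 -15 24 [304.6 199.2] 0.0
206 -19 24 [299.8 199.2] 0.0
206 15 4 [339.2 192. ] 0.0
206 15 24 [340.5 199.2] 0.0
206 19 24 [345.3 199.2] 0.0
```

Run:
```python
from h import *
im=cv2.imread('pics/w6.png').astype(float).mean(2); d=np.load('w6.npz'); p=dict(W=d['W'],mtx=d['mtx'],dist_coeffs=d['d'])
T=tool()
print([int(x) for x in im[195:235,310:314].mean(1)],[int(x) for x in im[195:235,330:337].mean(1)])
for r,z in [(210,.004),(211.1,.004),(224.4,.03)]: print(r,T[:3,:3].T@(ray(p,(325,r),z)-T[:3,3]))
# follower face top edge z=27: crop row 172 ; plus vial bottom arc crop row 355
print(T[:3,:3].T@(ray(p,(325,60+172/2.25),.027)-T[:3,3]))
print(proj(p,T[:3,3]+T[:3,:3]@np.array([.013,0,.030])))
```

```text
[87, 88, 87, 88, 88, 87, 87, 88, 86, 86, 87, 87, 87, 87, 80, 59, 39, 39, 36, 36, 38, 36, 37, 39, 42, 43, 46, 45, 53, 69, 89, 103, 107, 108, 107, 108, 107, 108, 107, 108] [88, 88, 88, 88, 89, 88, 87, 88, 88, 88, 87, 87, 88, 88, 78, 55, 38, 35, 36, 38, 36, 37, 38, 38, 40, 40, 42, 41, 44, 58, 78, 92, 103, 108, 110, 110, 110, 109, 110, 109]
210 [-0.01734085  0.00235458  0.11216411]
211.1 [-0.01842215  0.00235556  0.11216346]
224.4 [-0.02032848  0.00210155  0.08616258]
[0.05213305 0.00206635 0.08920594]
[[322.5615033  211.49692803]]
```

{"api": "servo_tool", "payload": {
  "rows": "-0.008 0.004 0.1 0 0 0 255;-0.008 0.004 0.2 0 0 0 255;-0.008 0.004 0.22 0 0 0 255;-0.008 0.004 0.24 0 0 0 255;-0.008 0.004 0.255 0 0 0 255;-0.008 0.004 0.27 0 0 0 255;-0.008 0.004 0.285 0 0 0 255;-0.008 0.004 0.3 0 0 0 255;-0.008 0.004 0.3 0 0 0 255"
}}

```text
clock: 15.0
tcp_pos: [0.5049, -0.1097, 0.0412]
eef_rot: [-2.348, -2.086, -0.001]
force: [1.3, 5.3, -1.8]
width: 0.285
finger_force: 58.9
```

{"api": "servo_tool", "payload": {
  "rows": "0.006 0 0 0 0 0 255;0.008 0 0 0 0 0 255;0.008 0 0 0 0 0 255"
}}

```text
clock: 15.3
tcp_pos: [0.5052, -0.1085, 0.0416]
eef_rot: [2.348, 2.086, -0.0]
force: [0.1, -0.0, -0.7]
width: 0.286
finger_force: 59.0
```

{"api": "servo_tool", "payload": {
  "rows": "0 0 0.008 0 0 0 255;0 0 0.014 0 0 0 255;0 0 0.02 0 0 0 255;0 0 0.024 0 0 0 255;0 0 0.026 0 0 0 255;0 0 0.026 0 0 0 255"
}}

```text
clock: 15.9
tcp_pos: [0.505, -0.1083, 0.0347]
eef_rot: [-2.349, -2.086, 0.0]
force: [0.4, -0.5, -1.0]
width: 0.282
finger_force: 59.0
```

{"api": "servo_tool", "payload": {
  "rows": "0 0 0.003 0 0 0 255;0 0 0.006 0 0 0 255;0 0 0.006 0 0 0 255"
}}

```text
clock: 16.2
tcp_pos: [0.5052, -0.1083, 0.0343]
eef_rot: [2.348, 2.086, 0.0]
force: [-2.8, 0.7, 10.4]
width: 0.287
finger_force: 60.2
```

{"api": "servo_tool", "payload": {
  "rows": "0 0 -0.004 0 0 0 240;0 0 -0.004 0 0 0 210;0 0 -0.004 0 0 0 170;0 0 -0.004 0 0 0 130;0 0 -0.004 0 0 0 110;0 0 -0.004 0 0 0 110;0 0 -0.1 0 0 0 110;0 0 -0.25 0 0 0 110;0 0 -0.45 0 0 0 110;0.2 0 -0.5 0 0 0 110;0.4 0 -0.5 0 0 0 110;0.6 0 -0.5 0 0 0 110;0.8 0 -0.5 0 0 0 110;0.92 0 -0.5 0 0 0 110;0.92 0 -0.5 0 0 0 110"
}}

```text
clock: 17.7
tcp_pos: [0.5319, 0.1236, 0.1582]
eef_rot: [-2.343, -2.092, -0.001]
force: [-0.3, -1.5, -0.0]
width: 0.572
finger_force: 0.0
```

{"api": "servo_tool", "payload": {
  "rows": "0.2 -0.03 0 0 0 0 110;0.4 -0.03 0 0 0 0 110;0.6 -0.03 0 0 0 0 110;0.8 -0.03 0 0 0 0 110;0.93 -0.03 0 0 0 0 110;0.93 -0.03 0 0 0 0 110"
}}

```text
clock: 18.3
tcp_pos: [0.5519, 0.3548, 0.1575]
eef_rot: [-2.345, -2.09, -0.0]
force: [-0.1, -0.3, -0.3]
width: 0.566
finger_force: 0.0
```

```bash
python3 caps.py w7
python3 - <<'E'
from h import *
p=grab('side'); cv2.imwrite('pics/s7.png',cv2.resize(p['img'][140:290,270:370],None,fx=4,fy=4,interpolation=cv2.INTER_CUBIC))
E
```

```text
[[0.1157, 0.9933, -0.0006, 0.552], [0.9933, -0.1157, -0.0005, 0.3527], [-0.0005, -0.0006, -1.0, 0.1576], [0.0, 0.0, 0.0, 1.0]] 0.5678489325061099
vial [(array([0.5234, 0.4421, 0.057 ]), 0.98, array([273.,  94.])), (array([0.5581, 0.1652, 0.0203]), 0.89, array([346., 337.])), (array([0.5472, 0.3612, 0.0661]), 0.66, array([316., 193.])), (array([0.6573, 0.3209, 0.0515]), 0.62, array([442., 217.]))]
clear [(array([0.4841, 0.3349, 0.0625]), 0.92, array([248., 228.])), (array([0.5046, 0.2785, 0.0533]), 0.82, array([282., 275.]))]
axis at z=.063 [[322.42515145 200.70302145]] axis .05 [[322.39404355 195.93026251]]
orange [306, 181, 29, 33, 754] [319.9 197.2] [0.55   0.3544 0.058 ] tool [ 0.0015 -0.0021  0.0996]
blue [475, 186, 124, 138, 14103] [534.9 252.5] [0.7408 0.278  0.058 ] tool [-0.0523  0.1963  0.0995]
blue [233, 217, 30, 29, 647] [247.9 231.2] [0.482 0.33  0.058] tool [-0.0306 -0.0668  0.0996]
blue [270, 277, 18, 27, 316] [278.9 290.6] [0.4996 0.2648 0.058 ] tool [-0.0933 -0.0418  0.0997]
```

View pics/s7.png

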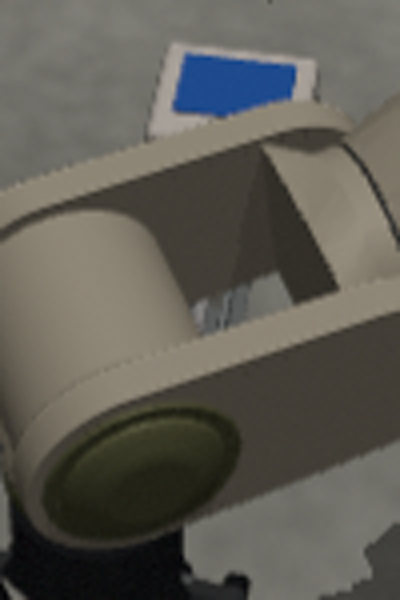

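The side view is blocked by the arm, so it shows nothing of the channel. The wrist data puts the second orange cap at (320,197), 2 mm off the tool axis, so I grasp it.

{"api": "servo_tool", "payload": {
  "rows": "0.004 -0.008 0.1 0 0 0 110;0.004 -0.008 0.3 0 0 0 110;0.004 -0.008 0.45 0 0 0 110;0.004 -0.008 0.51 0 0 0 110;0.004 -0.008 0.51 0 0 0 110;0.004 -0.008 0.51 0 0 0 140;0.004 -0.008 0.51 0 0 0 170;0.004 -0.008 0.51 0 0 0 200;0.004 -0.008 0.51 0 0 0 230;0.004 -0.008 0.51 0 0 0 255;0.004 -0.008 0.51 0 0 0 255;0.004 -0.008 0.51 0 0 0 255"
}}

```text
clock: 19.7
tcp_pos: [0.5511, 0.3532, 0.0328]
eef_rot: [2.347, 2.086, 0.005]
force: [-0.7, -1.7, 7.8]
width: 0.284
finger_force: 58.7
```

{"api": "servo_tool", "payload": {
  "rows": "0 0 -0.08 0 0 0 255;0 0 -0.24 0 0 0 255;0 0 -0.4 0 0 0 255;-0.15 0.016 -0.4 0 0 0 255;-0.35 0.016 -0.4 0 0 0 255;-0.55 0.016 -0.4 0 0 0 255;-0.75 0.016 -0.4 0 0 0 255;-0.87 0.016 -0.4 0 0 0 255;-0.87 0.016 -0.4 0 0 0 255"
}}

```text
clock: 20.6
tcp_pos: [0.5285, 0.1335, 0.1316]
eef_rot: [2.352, 2.081, 0.0]
force: [0.1, 0.3, 0.0]
width: 0.288
finger_force: 59.0
```

{"api": "servo_tool", "payload": {
  "rows": "-0.15 0.016 0 0 0 0 255;-0.35 0.016 0 0 0 0 255;-0.55 0.016 0 0 0 0 255;-0.75 0.016 0 0 0 0 255;-0.87 0.016 0 0 0 0 255;-0.87 0.016 0.06 0 0 0 255;-0.87 0.016 0.06 0 0 0 255"
}}

```text
clock: 21.3
tcp_pos: [0.5065, -0.0798, 0.115]
eef_rot: [-2.348, -2.084, 0.001]
force: [-0.1, 0.4, -0.3]
width: 0.283
finger_force: 59.0
```

Run:
```python
from h import *
p=grab('wrist'); T=tool(); print(np.round(T,4).tolist())
# desired in tool coords
g=np.array([0.5085,-0.0800,T[2,3]]); print('go',T[:3,:3].T@(g-T[:3,3]))
hsv=cv2.cvtColor(p['img'],cv2.COLOR_BGR2HSV); m=cv2.inRange(hsv,(5,150,60),(20,255,255)); n,l,s,c=cv2.connectedComponentsWithStats(m)
print([(s[i].tolist(),np.round(c[i])) for i in range(1,n) if s[i,4]>40])
print('axis top held',proj(p,T[:3,3]+[0,0,.0302]), 'vial1 top/bottom exp',proj(p,np.array([[.5052,-.1083,.064],[.5052,-.1083,.004]])))
im=p['img'].astype(float).mean(2)
for r0 in (150,160,185): print(r0,[int(x) for x in im[r0-3:r0+4,290:360].mean(0)])
cv2.imwrite('pics/w8.png',cv2.resize(p['img'][60:360,160:480],None,fx=1.9,fy=1.9,interpolation=cv2.INTER_CUBIC))
for x,z in [(-15,4),(-15,24),(-19,24),(15,24),(19,24)]:
    ys=np.linspace(-.03,.12,600); P=T[:3,3]+T[:3,1]*x/1e3+ys[:,None]*T[:3,0]; P[:,2]=z/1e3; q=proj(p,P); print(x,z,[float(np.round(q[abs(q[:,1]-r).argmin(),0],1)) for r in (150,160,185)])
```

```text
[[0.1177, 0.9931, -0.0008, 0.5069], [0.9931, -0.1177, 0.0006, -0.0793], [0.0005, -0.0009, -1.0, 0.1157], [0.0, 0.0, 0.0, 1.0]]
go [-5.24351057e-04  1.69346910e-03 -1.79917460e-06]
[([333, 65, 24, 30, 83], array([349.,  80.])), ([306, 214, 32, 11, 102], array([323., 218.])), ([294, 238, 57, 72, 3084], array([322., 277.])), ([516, 331, 34, 16, 180], array([530., 336.])), ([556, 367, 49, 33, 699], array([584., 383.]))]
axis top held [[322.9176005  287.72016441]] vial1 top/bottom exp [[325.11182815 253.94599453]
 [324.52202761 221.82825805]]
150 [92, 89, 87, 87, 87, 86, 87, 86, 87, 89, 92, 97, 100, 101, 97, 86, 77, 82, 88, 91, 91, 92, 93, 92, 91, 92, 92, 91, 96, 109, 116, 120, 119, 119, 119, 119, 120, 120, 117, 108, 96, 85, 72, 62, 60, 59, 59, 60, 57, 58, 59, 60, 59, 58, 59, 60, 58, 58, 58, 59, 61, 60, 60, 59, 59, 57, 58, 57, 58, 60]
160 [94, 91, 87, 86, 86, 87, 87, 86, 88, 88, 92, 96, 100, 100, 96, 88, 95, 129, 151, 157, 156, 156, 156, 156, 156, 156, 156, 156, 156, 157, 158, 157, 158, 157, 157, 158, 158, 157, 157, 158, 156, 143, 113, 76, 59, 58, 59, 58, 58, 58, 58, 65, 80, 96, 101, 103, 103, 103, 103, 101, 98, 94, 94, 93, 88, 84, 77, 75, 74, 73]
185 [98, 95, 90, 87, 85, 87, 86, 86, 86, 86, 88, 94, 97, 100, 99, 96, 85, 79, 82, 86, 87, 86, 87, 86, 87, 87, 87, 87, 87, 87, 87, 87, 87, 87, 87, 87, 87, 87, 87, 87, 86, 83, 76, 69, 66, 65, 65, 64, 65, 65, 64, 63, 62, 65, 70, 69, 69, 68, 65, 65, 66, 66, 66, 65, 65, 64, 64, 65, 66, 65]
-15 4 [305.1, 305.3, 305.8]
-15 24 [303.6, 303.8, 304.3]
-19 24 [298.5, 298.8, 299.5]
15 24 [341.5, 341.3, 340.8]
19 24 [346.5, 346.3, 345.7]
```

View pics/w8.png

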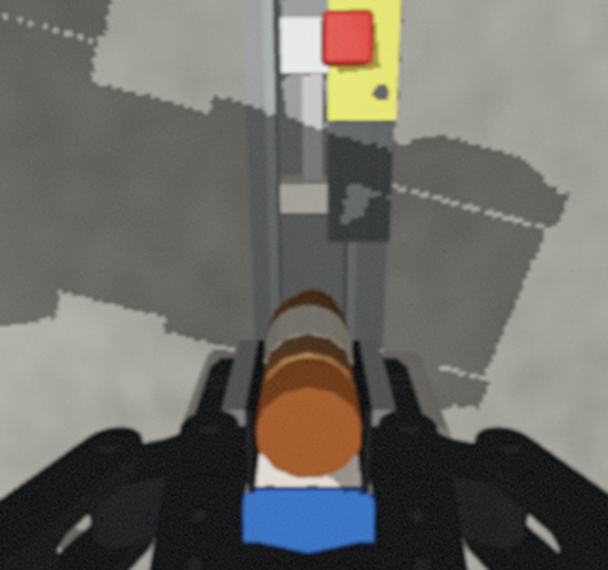

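The view shows the red knob parked in the yellow plate (348,40), the channel free down to the follower (row 213), and the held vial centred at col 308. Lateral correction is about 1.4 mm. I lower it slowly.

{"api": "servo_tool", "payload": {
  "rows": "0 0.006 0.1 0 0 0 255;0 0.006 0.2 0 0 0 255;0 0.006 0.22 0 0 0 255;0 0.006 0.24 0 0 0 255;0 0.006 0.255 0 0 0 255;0 0.006 0.27 0 0 0 255;0 0.006 0.285 0 0 0 255;0 0.006 0.3 0 0 0 255;0 0.006 0.3 0 0 0 255"
}}

```text
clock: 22.25
tcp_pos: [0.5083, -0.0799, 0.0405]
eef_rot: [-2.348, -2.086, 0.0]
force: [0.1, 0.1, -1.3]
width: 0.29
finger_force: 59.0
```

{"api": "servo_tool", "payload": {
  "rows": "0 0 0.008 0 0 0 255;0 0 0.014 0 0 0 255;0 0 0.02 0 0 0 255;0 0 0.024 0 0 0 255;0 0 0.026 0 0 0 255;0 0 0.028 0 0 0 255;0 0 0.028 0 0 0 255"
}}

```text
clock: 22.95
tcp_pos: [0.5085, -0.08, 0.0339]
eef_rot: [2.348, 2.087, 0.0]
force: [0.3, -0.3, 0.2]
width: 0.288
finger_force: 59.0
```

{"api": "servo_tool", "payload": {
  "rows": "0 0 0.002 0 0 0 255;0 0 0.002 0 0 0 240;0 0 0.002 0 0 0 210;0 0 0.002 0 0 0 170;0 0 0.002 0 0 0 130;0 0 0.002 0 0 0 110;0 0 0.002 0 0 0 110;0 0 -0.08 0 0 0 110;0 0 -0.2 0 0 0 110;0 0 -0.3 0 0 0 110;0.15 0.02 -0.36 0 0 0 110;0.36 0.04 -0.36 0 0 0 110;0.36 0.04 -0.36 0 0 0 110;0.36 0.04 -0.36 0 0 0 110"
}}

```text
clock: 24.35
tcp_pos: [0.5289, 0.0092, 0.1237]
eef_rot: [-2.346, -2.089, 0.0]
force: [0.4, 0.2, -0.4]
width: 0.572
finger_force: 0.0
```

Run:
```python
from h import *
p=grab('wrist'); T=tool(); print(np.round(T,4).tolist(),sensors.get_obs()['width'])
hsv=cv2.cvtColor(p['img'],cv2.COLOR_BGR2HSV)
for nm,rs in [('orange',[((7,150,60),(20,255,255))]),('red',[((0,150,50),(6,255,255)),((174,150,50),(180,255,255))])]:
    m=sum(cv2.inRange(hsv,*r) for r in rs); n,l,s,c=cv2.connectedComponentsWithStats(m)
    for i in range(1,n):
        if s[i,4]>80: q=ray(p,c[i],.074 if nm=='red' else .064); print(nm,s[i].tolist(),np.round(c[i]),np.round(q,4),'tool',np.round(T[:3,:3].T@(q-T[:3,3]),4))
print('axis .074',proj(p,T[:3,3]+[0,0,.074-T[2,3]]),'exp vials',proj(p,np.array([[.5052,-.1083,.064],[.5085,-.08,.064]])))
cv2.imwrite('pics/w9.png',p['img'])
```

```text
[[0.1169, 0.9931, -0.0005, 0.5288], [0.9931, -0.1169, -0.0002, 0.0082], [-0.0003, -0.0005, -1.0, 0.1236], [0.0, 0.0, 0.0, 1.0]] 0.5662732258759362
orange [296, 285, 30, 67, 1607] [311. 320.] [ 0.5083 -0.0844  0.064 ] tool [-0.0944 -0.0095  0.0596]
red [313, 197, 20, 31, 566] [322. 212.] [0.5297 0.014  0.074 ] tool [0.0059 0.0002 0.0496]
axis .074 [[322.12137112 220.12270198]] exp vials [[310.62175063 342.72819363]
 [310.18118637 315.51299134]]
```

{"api": "servo_tool", "payload": {
  "rows": "0.004 0 0.12 0 0 0 110;0.004 0 0.25 0 0 0 110;0.004 0 0.32 0 0 0 110;0.004 0 0.32 0 0 0 130;0.004 0 0.32 0 0 0 160;0.004 0 0.32 0 0 0 190;0.004 0 0.32 0 0 0 220;0.004 0 0.32 0 0 0 255;0.004 0 0.32 0 0 0 255;0.004 0 0.32 0 0 0 255"
}}

```text
clock: 25.4
tcp_pos: [0.5297, 0.0088, 0.045]
eef_rot: [2.347, 2.085, 0.001]
force: [-0.5, -1.1, 6.9]
width: 0.168
finger_force: 59.1
```

{"api": "servo_tool", "payload": {
  "rows": "0.004 0 0 0 0 0 255;0.008 0 0 0 0 0 255;0.008 0 0 0 0 0 255"
}}

```text
clock: 25.7
tcp_pos: [0.5299, 0.01, 0.045]
eef_rot: [2.346, 2.085, -0.0]
force: [-1.2, -7.1, 6.6]
width: 0.182
finger_force: 59.1
```

{"api": "servo_tool", "payload": {
  "rows": "0 -0.006 0 0 0 0 255;0 -0.012 0 0 0 0 255;0 -0.018 0 0 0 0 255;0 -0.024 0 0 0 0 255;0 -0.03 0 0 0 0 255;0 -0.036 0 0 0 0 255;0 -0.036 0 0 0 0 255"
}}

```text
clock: 26.4
tcp_pos: [0.5213, 0.0109, 0.045]
eef_rot: [2.345, 2.084, 0.0]
force: [-1.6, -7.8, 5.6]
width: 0.177
finger_force: 59.0
```

{"api": "servo_tool", "payload": {
  "rows": "0 -0.002 0 0 0 0 255;0 -0.004 0 0 0 0 255;0 -0.004 0 0 0 0 255"
}}

```text
clock: 26.7
tcp_pos: [0.5204, 0.011, 0.045]
eef_rot: [2.345, 2.084, 0.001]
force: [-0.2, -7.2, 5.7]
width: 0.177
finger_force: 59.0
```

{"api": "servo_tool", "payload": {
  "rows": "0 -0.002 0 0 0 0 255;0 -0.004 0 0 0 0 255;0 -0.004 0 0 0 0 255"
}}

```text
clock: 27.0
tcp_pos: [0.5195, 0.0111, 0.045]
eef_rot: [2.345, 2.084, 0.001]
force: [-0.4, -9.1, 4.3]
width: 0.175
finger_force: 59.0
```

{"api": "servo_tool", "payload": {
  "rows": "0 -0.002 0 0 0 0 255;0 -0.003 0 0 0 0 255;0 -0.003 0 0 0 0 255"
}}

```text
clock: 27.3
tcp_pos: [0.5188, 0.0112, 0.045]
eef_rot: [2.345, 2.084, 0.001]
force: [0.2, -9.5, 5.0]
width: 0.175
finger_force: 59.0
```

{"api": "servo_tool", "payload": {
  "rows": "-0.004 0 0 0 0 0 255;-0.008 0 0 0 0 0 255;-0.012 0 0 0 0 0 255;-0.016 0 0 0 0 0 255;-0.02 0 0 0 0 0 255;-0.02 0 0 0 0 0 255"
}}

```text
clock: 27.9
tcp_pos: [0.5182, 0.0062, 0.045]
eef_rot: [2.345, 2.084, 0.001]
force: [-0.6, -8.4, 4.9]
width: 0.174
finger_force: 59.0
```

{"api": "servo_tool", "payload": {
  "rows": "-0.006 0 0 0 0 0 255;-0.012 0 0 0 0 0 255;-0.018 0 0 0 0 0 255;-0.024 0 0 0 0 0 255;-0.03 0 0 0 0 0 255;-0.034 0 0 0 0 0 255;-0.038 0 0 0 0 0 255;-0.041 0 0 0 0 0 255;-0.044 0 0 0 0 0 255;-0.044 0 0 0 0 0 255"
}}

```text
clock: 28.9
tcp_pos: [0.5169, -0.0046, 0.045]
eef_rot: [2.345, 2.084, 0.001]
force: [-0.0, -6.9, 4.3]
width: 0.172
finger_force: 59.0
```

{"api": "servo_tool", "payload": {
  "rows": "-0.002 0 0 0 0 0 255;-0.004 0 0 0 0 0 255;-0.006 0 0 0 0 0 255;-0.008 0 0 0 0 0 255;-0.01 0 0 0 0 0 255;-0.012 0 0 0 0 0 255;-0.012 0 0 0 0 0 255"
}}

```text
clock: 29.6
tcp_pos: [0.5165, -0.0075, 0.045]
eef_rot: [2.345, 2.084, 0.001]
force: [0.9, -5.8, 5.0]
width: 0.175
finger_force: 59.0
```

{"api": "servo_tool", "payload": {
  "rows": "-0.002 0 0 0 0 0 255;-0.004 0 0 0 0 0 255;-0.006 0 0 0 0 0 255;-0.008 0 0 0 0 0 255;-0.01 0 0 0 0 0 255;-0.012 0 0 0 0 0 255;-0.012 0 0 0 0 0 255"
}}

```text
clock: 30.3
tcp_pos: [0.5164, -0.0081, 0.0451]
eef_rot: [2.347, 2.085, 0.006]
force: [3.4, 9.7, 5.9]
width: 0.176
finger_force: 59.1
```

{"api": "servo_tool", "payload": {
  "rows": "0.003 0 0 0 0 0 255;0.006 0 0 0 0 0 255;0.006 0 0 0 0 0 255"
}}

```text
clock: 30.6
tcp_pos: [0.5164, -0.0078, 0.045]
eef_rot: [2.346, 2.085, 0.003]
force: [0.8, 0.9, 6.7]
width: 0.172
finger_force: 59.0
```

{"api": "servo_tool", "payload": {
  "rows": "0 0 0 0 0 0 230;0 0 0 0 0 0 190;0 0 0 0 0 0 150;0 0 0 0 0 0 110;0 0 0 0 0 0 110;0 0 0 0 0 0 110;0 0 -0.1 0 0 0 110;0 0 -0.25 0 0 0 110;0 0 -0.4 0 0 0 110;0 0 -0.5 0 0 0 110;0.2 0 -0.5 0 0 0 110;0.3 0 -0.5 0 0 0 110;0.3 0 -0.5 0 0 0 110"
}}

```text
clock: 31.9
tcp_pos: [0.5239, 0.0692, 0.1689]
eef_rot: [-2.345, -2.09, -0.001]
force: [-0.0, -0.2, -0.1]
width: 0.572
finger_force: 0.0
```

Run:
```python
from h import *
p=grab('wrist'); T=tool(); print(np.round(T,4).tolist(),sensors.get_obs()['force'])
O=np.array([.5036,-.1225,0]); # approx origin from vial1/knob
for q in ['vial_a','knob','follower','clear_a']: print(q,find(q,p)[:4])
hsv=cv2.cvtColor(p['img'],cv2.COLOR_BGR2HSV)
for nm,rs in [('orange',[((7,150,60),(20,255,255))]),('red',[((0,150,50),(6,255,255)),((174,150,50),(180,255,255))])]:
    m=sum(cv2.inRange(hsv,*r) for r in rs); n,l,s,c=cv2.connectedComponentsWithStats(m)
    for i in range(1,n):
        if s[i,4]>60: q=ray(p,c[i],.074 if nm=='red' else .064); print(nm,s[i].tolist(),np.round(c[i]),np.round(q,4))
s=grab('scene')
a=cv2.resize(p['img'][150:390,200:440],(560,560),interpolation=cv2.INTER_CUBIC); b=cv2.resize(s['img'][160:250,250:360],None,fx=2.1,fy=2.1,interpolation=cv2.INTER_CUBIC)
c=np.zeros((560,795,3),np.uint8); c[:,:560]=a; c[:b.shape[0],562:562+b.shape[1]]=b; cv2.imwrite('pics/fin.png',c)
for q in ['vial_a','clear_a']: print('scene',q,find(q,s)[:7])
```

```text
[[0.1154, 0.9933, -0.0002, 0.5239], [0.9933, -0.1154, -0.0001, 0.0678], [-0.0001, -0.0002, -1.0, 0.1687], [0.0, 0.0, 0.0, 1.0]] [ 0.49376533 -0.07277392  0.32030187]
vial_a [(array([0.5556, 0.1567, 0.0625]), 0.82, array([349.,  85.])), (array([ 0.5053, -0.1041,  0.063 ]), 0.66, array([323., 350.])), (array([ 0.5056, -0.0747,  0.0592]), 0.58, array([320., 325.])), (array([ 0.3194, -0.2168,  0.0186]), 0.19, array([196., 401.]))]
knob [(array([ 0.5127, -0.0006,  0.0725]), 0.76, array([319., 270.]))]
follower [(array([ 0.5129, -0.0038,  0.0277]), 0.66, array([320., 250.])), (array([0.4883, 0.2314, 0.0081]), 0.31, array([261.,   9.]))]
clear_a []
orange [312, 311, 24, 41, 799] [323. 332.] [ 0.508  -0.0801  0.064 ]
red [316, 256, 16, 27, 380] [324. 270.] [5.174e-01 2.000e-04 7.400e-02]
scene vial_a [(array([0.5651, 0.1621, 0.0391]), 0.79, array([351., 250.])), (array([0.6655, 0.3233, 0.0443]), 0.68, array([370., 306.])), (array([0.5334, 0.4524, 0.0413]), 0.6, array([463., 313.])), (array([0.6471, 0.4461, 0.0428]), 0.58, array([424., 340.])), (array([ 0.5099, -0.0768,  0.0475]), 0.54, array([308., 199.]))]
scene clear_a [(array([ 0.4897, -0.4339,  0.0331]), 0.63, array([249., 159.])), (array([0.5028, 0.2739, 0.0436]), 0.61, array([404., 261.])), (array([0.4887, 0.3329, 0.0399]), 0.55, array([428., 272.]))]
```

```bash
python3 -c "
from plant import bot; print(bot.finish_job())"
```

```text
the job is handed in; nothing more can be done
None
```

I handed the job in at about 32 s: both amber vials stand in the channel, the knob was parked, then released and eased forward, and the follower clamps them at about 50 mm of travel. I didn't view a final picture because all 10 were used, so this rests on force readings and camera detections; the blue-capped vials were still detected in the tray.

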